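# Show a seedling pot's foot to the inspection camera

## Task

First turn the inspection light's selector knob to the green dot, leaving it clicked in there with the hand off it. Then take the green-banded fibre pot out of the tray and hold it still in the air in front of the inspection camera, its foot squarely facing the lens, centred on the lens axis and with the underside 100 mm from the glass. Finish while still holding it there in the gripper, without hitting the camera, and leave the other pots standing where they are.

Things in the scene. Friction and masses are not known exactly. Their poses are not given: they have to be found in the camera images.
- pot_green: The pot to show: bright green band round its straight upper part. Same round pressed-fibre seedling pot as the others: 62 mm tall, foot 44 mm across, flaring to 58 mm at 34 mm height and straight-sided (58 mm) from there to the open mouth, wall 3.5 mm, about 35 g. Stands mouth up in the tray. Origin: centre of its underside; z along its axis towards the mouth.
- pot_green_mouth (a point): Centre of the green-banded pot's open mouth, 62 mm from its underside along its axis.
- pot_yellow: Bystander pot with a yellow band. Same round pressed-fibre seedling pot as the others: 62 mm tall, foot 44 mm across, flaring to 58 mm at 34 mm height and straight-sided (58 mm) from there to the open mouth, wall 3.5 mm, about 35 g. Stands mouth up in the tray. Origin: centre of its underside; z along its axis towards the mouth.
- pot_plain1: Bystander pot, plain brown without band. Same round pressed-fibre seedling pot as the others: 62 mm tall, foot 44 mm across, flaring to 58 mm at 34 mm height and straight-sided (58 mm) from there to the open mouth, wall 3.5 mm, about 35 g. Stands mouth up in the tray. Origin: centre of its underside; z along its axis towards the mouth.
- pot_plain2: Bystander pot, plain brown without band. Same round pressed-fibre seedling pot as the others: 62 mm tall, foot 44 mm across, flaring to 58 mm at 34 mm height and straight-sided (58 mm) from there to the open mouth, wall 3.5 mm, about 35 g. Stands mouth up in the tray. Origin: centre of its underside; z along its axis towards the mouth.
- tray: Shallow black tray, 240 x 240 mm, rim 16 mm high, walls 4 mm, floor 4 mm thick, fixed to the table. The four pots stand in it in a 2 x 2 pattern about 110 mm apart. Origin: centre of its underside, on the table.
- cam_lens: Lens of the blue inspection camera, with a white ring light 62 mm across round it. Fixed to a 110 x 100 mm dark foot plate on the table; it looks up, leaning 0.436 rad (25 degrees) from vertical to the camera's own front. Origin: centre of the lens glass, 85 mm above the table; z is the lens axis, out of the lens. Nothing of the camera stands further along z than the glass.
- camera: The whole inspection camera: foot plate, two uprights and the camera head with the lens, 95 mm high at most. Origin: centre of the foot plate's underside, on the table; its front (-x) is the way the lens leans.
- selector_box: Grey light control box, 130 (x) x 110 (y) x 45 mm high, fixed on the table, the knob in the middle of its top. Dots 40 mm from the knob's axis mark the three positions: green straight to the box's front (-x), then white and orange, each 0.7 rad further clockwise seen from above. Origin: centre of its underside; z up.
- selector (a joint): Angle of the selector knob (rad): 0 points at the green dot, 0.7 at the white, 1.4 at the orange; it grows clockwise seen from above. Each of the three has a spring detent that draws the knob in within about 0.2 rad; about 0.05 N m turns it. Stops at -0.08 and 1.48. It starts in the white or the orange detent.
- selector_grip (a point): Point on the knob's axis at the height to grip, 75 mm above the table. The black knob has a bar grip 46 mm long (along this point's x), 14 mm thick (y) and 32 mm tall, whose top is 11 mm above this point and whose foot, a round flange 46 mm across, is 19 mm below it. A white line on the bar's top points along -x to the chosen dot.
Things that resemble listed ones, but are neither listed nor needed, are in the scene too. Leave any pink or purple look-alike of the camera alone. What is shaped like the pot_green but red is not meant.

How it is judged:
On the way, in this order (a step that is already met when the one before it is completed fails the run):
1. the selector stands at the green dot with the fingers off it, the green pot still in the tray (value of joint selector between -0.13 and 0.13 rad and contact force between the fingers and selector_box below 0.3 N and height (world z) of pot_green below 0.03 m), for 0.2 s.
2. the green pot is lifted out of the tray in the fingers (height (world z) of pot_green above 0.06 m and contact force between the fingers and pot_green above 0.5 N), for 0.2 s.
At the end, for the whole second after the job is handed in: Green pot held still in the fingers only, underside 100 mm (+-15) from the glass along the lens axis, within 15 mm of it in x and y, axes aligned within 0.15 rad, foot to the lens; selector at green (+-0.13 rad); other pots upright, within 30 mm of their start (value of joint selector between -0.13 and 0.13 rad and z of pot_green in the frame of cam_lens between 0.085 and 0.115 m and x of pot_green in the frame of cam_lens between -0.015 and 0.015 m and y of pot_green in the frame of cam_lens between -0.015 and 0.015 m and angle between the z axis of pot_green and the z axis of cam_lens, either way round below 0.15 rad and z of pot_green_mouth in the frame of cam_lens above 0.13 m and contact force between the fingers and pot_green above 0.5 N and contact force between pot_green and camera below 0.1 N and height (world z) of pot_green above 0.12 m and linear speed of pot_green below 0.03 m/s and angular speed of pot_green below 0.3 rad/s and distance of each of pot_yellow, pot_plain1, pot_plain2 from where it was at the start of the episode below 0.03 m and angle between each of pot_yellow, pot_plain1, pot_plain2's own z axis and vertical below 0.2 rad); the arm keeps its last pose, push and grip.
It fails at once if the camera is hit (more than 3 N) by the pot or the robot (contact force between any of pot_green, the fingers, the arm and camera above 3 N).
It fails at once if another pot is pushed more than 40 mm away or tipped over (distance of any of pot_yellow, pot_plain1, pot_plain2 from where it was at the start of the episode above 0.04 m or angle between any of pot_yellow, pot_plain1, pot_plain2's own z axis and vertical above 0.6 rad).
It also fails if it takes over 54 s, if anything falls off the work surface, if the arm or the gripper's body presses on something with over 40 N, if the wrist force passes 120 N, or if a joint passes its speed limit or range.

## Robot

A 7-joint arm with a two-finger parallel gripper is mounted at the origin on the work surface. World frame = base frame: x ahead of the robot, y to its left, z up, the work surface at z = 0. Lengths are in m, angles in rad, forces in N, time in s.
With the tool pointing down it reaches from about 0.425 to 0.875 m from the base axis. Payload 9.9 kg.
Tool frame: the origin (TCP) lies at the very end of the fingers, on their centre line; the grasp point (between the pads) lies 19 mm behind it (ctrl.grasp_offset is the distance from the TCP to the grasp point, in m); z points along the fingers, y is the direction in which the jaws open and shut (so a half turn about z gives the same grasp; the last joint's range is limited). The gripper opens to 85 mm and grips with 20 to 120 N. Pads are 22 mm wide; open, the fingers measure 114 mm over their backs; the gripper's body (76 mm by 85 mm) begins 54 mm behind the grasp point. The pads swing forward as they close: fully open they stand 13 mm farther back than shut.
Start: joints at [1.107, 0.576, 0.025, 1.437, -0.015, 1.129, -0.057], TCP at [0.25, -0.627, 0.231] pointing down, gripper open.
Joint ranges: [-2.76, 2.76], [-0.34, 2.15], [-1.52, 1.57], [0.19, 2.46], [-1.09, 4.23], [0.17, 1.99], [-2.82, 2.82]. Speed limits (rad/s): [2.22, 2.22, 3.01, 3.01, 3.14, 3.14, 3.14].

## Interface

Orientations are given as a 3x3 rotation matrix whose columns are the frame's x, y, z axes.
In Python, from station import ctrl, cams, ticket gives the robot as it stands.
- The arm moves only by the shell command python3 -m creep 'ROWS' [FORCE]. ROWS is JSON, a list of rows, each an object of numbers: "x", "y", "z": the shift along the tool's x, y, z in cm; "wx", "wy", "wz": the turn, a rotation vector about the tool's x, y, z in rad; "gripper": the opening, from -1 (shut) to 1 (fully open), so that 0 is half open. In form: [{"x": .., "y": .., "z": .., "wx": .., "wy": .., "wz": .., "gripper": ..}, ...]. A call has 1 to 8 rows; each row is the pose to reach, as a shift and turn from the pose measured when the call began, along the tool's axes at that moment; what a row does not reach only later rows make up. A row lasts 1/8 s, in which the tool goes at most 62.5 mm and 10.7 degrees, less where a joint would pass 70% of its speed; a pose out of reach is approached as far as the arm can. A call with a gripper value outside its range is refused whole. The fingers move at their own pace and stop on an object; FORCE is the grip in N (left out, the last holds). Time passes only in rows, so rows that repeat a pose let the fingers close. It gives the time, the measured TCP pose, the force and the opening at its end, in the units of the state.
- ctrl.state(): the state, without advancing time (a new reading comes with each control period).
- cams.read_camera(name): name is "scene" or "top" or "wrist"; returns a dict with "pixels" (400x640x3 uint8, blue, green, red), "fx", "fy", "cx", "cy" (pixels), "cam_to_world" (4x4, takes a point from camera to world coordinates); the wrist camera has in their place "tool_from_camera" (4x4, takes a point from camera to tool coordinates, whose origin is the TCP and whose axes are the flange's). Camera axes: x right, y down, z forward; pixel columns grow to the right and rows downward; lengths in m; the calibration is good to about 2 mm. The wrist camera is an equidistant fisheye: a pixel r from the principal point sees the ray r / f radians off the axis. A picture is of the moment at which its call begins: read the wrist's pose just before it. There is no depth.
- ticket.finish_job(): hands the job in, once; it reports no verdict.
The state is a dict: "time": time; "joint_pos": joint angles; "joint_vel": joint speeds; "joint_efforts": joint torques, N m; "position": TCP position; "ee_rot": TCP orientation; "ft_force": force on the tool from outside, world axes, zero at the start; "torque": the same for the moment, N m; "width": finger opening in m.
Only numpy, scipy, OpenCV 4.12 (cv2) and the standard library are available. Lean on these libraries where they do the work, as an engineer would, in place of code of your own. Each camera call takes 0.05 s, during which the arm holds its last target. There are 200 camera calls.

## Working session

There is one attempt and no reset: what is moved stays moved. The work goes in short steps, Python scripts to look and compute and a shell command to move; the robot and the scene stay as the last step left them, time stands still between calls to the robot, and variables do not carry over. Pictures are saved under pics/ and viewed, about 8 in all and at most 12, crops included, and the job is handed in when it is done.

```bash
ls; mkdir -p pics; cat > h.py <<'E'
import numpy as np, cv2
from station import ctrl, cams, ticket
def snap(name,fn):
    s=ctrl.state(); c=cams.read_camera(name); cv2.imwrite('pics/'+fn+'.png',c['pixels'])
    c['s']=s; np.save('pics/'+fn+'.npy',c,allow_pickle=True); return c
def load(fn): return np.load('pics/'+fn+'.npy',allow_pickle=True).item()
def w2p(c,P):
    T=np.linalg.inv(c['cam_to_world']); p=T[:3,:3]@np.array(P,float)+T[:3,3]
    return np.array([c['fx']*p[0]/p[2]+c['cx'],c['fy']*p[1]/p[2]+c['cy']])
def p2w(c,u,v,z):
    "intersect pixel ray with plane z"
    T=c['cam_to_world']; d=T[:3,:3]@np.array([(u-c['cx'])/c['fx'],(v-c['cy'])/c['fy'],1.]); o=T[:3,3]
    return o+d*(z-o[2])/d[2]
E
python3 - <<'E'
from h import *
np.set_printoptions(precision=4,suppress=True)
for n in ('scene','top'):
    c=snap(n,n+'0'); print(n,c['fx'],c['fy'],c['cx'],c['cy']);print(c['cam_to_world'])
s=ctrl.state();print(s['position'],s['ee_rot'],s['time'],s['width'])
E
```

```text
pics
scene 500.09898217344113 500.09898217344113 318.88106157744653 199.12342073377346
[[-0.6508  0.5689 -0.5027  1.0052]
 [ 0.7591  0.5007 -0.416   0.5175]
 [ 0.0151 -0.6524 -0.7578  0.9895]
 [ 0.      0.      0.      1.    ]]
top 393.1584614905384 393.1584614905384 323.1059645448157 197.83926307037513
[[-0.0205 -0.9948  0.0998  0.3033]
 [-0.9998  0.0203 -0.0036 -0.0022]
 [ 0.0016 -0.0999 -0.995   1.101 ]
 [ 0.      0.      0.      1.    ]]
[ 0.2501 -0.6265  0.2305] [[ 0.9287  0.3707 -0.0006]
 [ 0.3707 -0.9287  0.0013]
 [-0.0001 -0.0015 -1.    ]] 0.1 0.08536812428199073
```

View pics/top0.png

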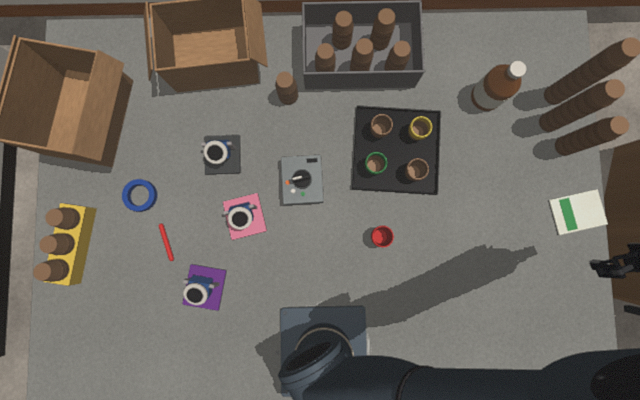

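View pics/scene0.png

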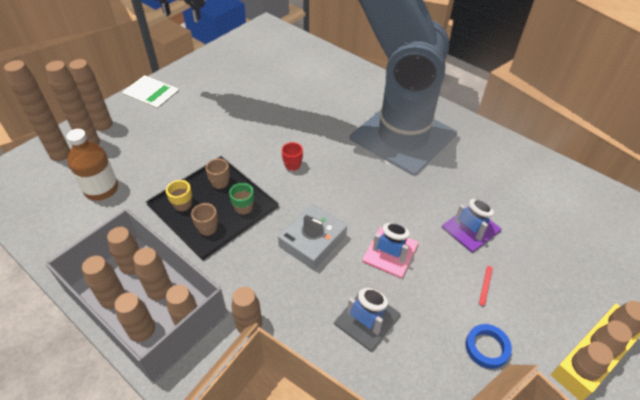

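Top picture: the tray is at about (396,150). Its pots are green (376,163), yellow (420,127) and plain (381,125) and (417,169). A red decoy pot stands outside at (382,236). The selector box is at (301,180). There are three camera look-alikes: dark foot (220,154), pink (243,216) and purple (204,287). The dark-footed one fits the "dark foot plate" description. I'll confirm in an enlarged crop.

```bash
python3 - <<'E'
from h import *
a=load('top0')['pixels'][120:215,180:445]; b=load('scene0')['pixels'][170:350,140:420]
A=cv2.resize(a,(795,285),interpolation=cv2.INTER_CUBIC)
k=load('top0')['pixels'][150:210,275:330]; k=cv2.resize(k,(330,310),interpolation=cv2.INTER_CUBIC)
b2=load('scene0')['pixels'][200:350,270:410]; b2=cv2.resize(b2,(465,310),interpolation=cv2.INTER_CUBIC)
cv2.imwrite('pics/crop1.png',np.vstack([A,np.hstack([k,b2])]))
E
```

```text
(no output)
```

View pics/crop1.png

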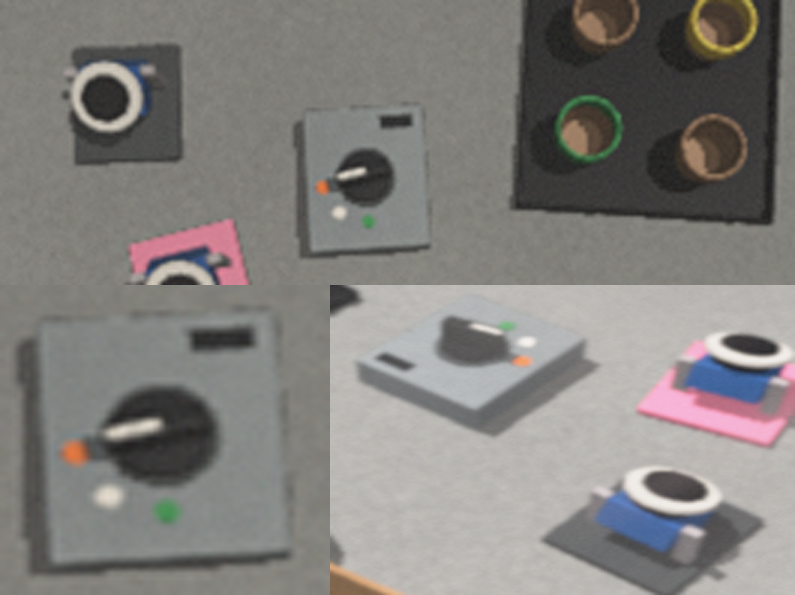

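The crop shows the knob's white line pointing at the orange dot, so it stands at about 1.4 rad and must turn 1.4 rad counter-clockwise. The dark-foot camera's uprights sit behind its ring on the robot-away side, so it leans towards the robot. The green band is on the lower-left pot of the tray. Next I'll turn this into numbers.

```bash
cat > meas.py <<'E'
from h import *
from scipy.optimize import least_squares
np.set_printoptions(precision=4,suppress=True)
t,s=load('top0'),load('scene0')
def hsv(c): return cv2.cvtColor(c['pixels'],cv2.COLOR_BGR2HSV)
def blob(m,roi):
    x0,y0,x1,y1=roi; k=np.zeros_like(m); k[y0:y1,x0:x1]=m[y0:y1,x0:x1]
    n,l,st,ce=cv2.connectedComponentsWithStats(k); i=1+st[1:,4].argmax()
    pts=cv2.findNonZero((l==i).astype('uint8')); h=cv2.convexHull(pts); return cv2.fitEllipse(h) if len(h)>4 else None, ce[i], st[i]
ht,hs=hsv(t),hsv(s)
# ring
mt=cv2.inRange(ht,(0,0,150),(180,60,255)); ms=cv2.inRange(hs,(0,0,150),(180,60,255))
# saturation-robust: print blobs
rt=blob(mt,(203,136,231,166)); rs=blob(ms,(352,283,395,318))
print('ring top',rt,'\nring scene',rs)
def tri(a,b):
    f=lambda P: np.r_[w2p(t,P)-a,w2p(s,P)-b]
    r=least_squares(f,[0.4,0.2,0.08]); return r.x,r.fun
print('ring',tri(rt[0][0],rs[0][0]), p2w(t,*rt[0][0],.085), p2w(s,*rs[0][0],.085))
# green pot
mt=cv2.inRange(ht,(45,90,40),(80,255,255)); ms=cv2.inRange(hs,(45,90,40),(80,255,255))
gt=blob(mt,(360,148,392,178)); gs=blob(ms,(225,178,260,220))
print('green top',gt,'\n scene',gs); print(p2w(t,*gt[0][0],.064))
for n,(u,v) in dict(plainA=(381.5,125),yellow=(420.5,127.5),plainB=(417.5,169)).items(): print(n,p2w(t,u,v,.064))
# dots on selector box top z=.045
cr=lambda u,v:(180+u/3,120+v/3)
for n,p in dict(green=(368,221),white=(339,212),orange=(322,187),knob=(365,177)).items(): print(n,cr(*p),p2w(t,*cr(*p),.045 if n!='knob' else .06))
for p in [(304,109),(421,104),(429,246),(310,250)]: print('box',p2w(t,*cr(*p),.045))
for p in [(75,47),(180,45),(181,159),(77,163)]: print('foot',p2w(t,*cr(*p),.008))
for p in [(69,74),(149,70)]: print('upright',p2w(t,*cr(*p),.07))
E
python3 meas.py
```

```text
ring top (((214.26486206054688, 151.12313842773438), (21.69969367980957, 26.007558822631836), 121.71312713623047), array([215.2067, 150.8654]), array([203, 141,  24,  22, 208], dtype=int32)) 
ring scene (((375.7830810546875, 294.2226867675781), (31.372230529785156, 60.105812072753906), 95.48617553710938), array([374.2589, 294.188 ]), array([352, 283,  43,  28, 819], dtype=int32))
ring (array([0.5301, 0.2776, 0.0946]), array([-1.0695,  0.7896, -1.0444, -0.0125])) [0.5344 0.2775 0.085 ] [0.5236 0.2766 0.085 ]
green top (((375.6236267089844, 162.4529266357422), (21.67424964904785, 22.17769432067871), 56.37541961669922), array([376.072, 161.776]), array([365, 152,  22,  22, 125], dtype=int32)) 
 scene (((240.94952392578125, 193.860595703125), (24.919981002807617, 26.304853439331055), 84.71421813964844), array([240.9742, 193.7674]), array([228, 183,  26,  24, 387], dtype=int32))
[ 0.4996 -0.1484  0.064 ]
plainA [ 0.6019 -0.1678  0.064 ]
yellow [ 0.5928 -0.2729  0.064 ]
plainB [ 0.4796 -0.2597  0.064 ]
green (302.6666666666667, 193.66666666666669) [0.4217 0.0489 0.045 ]
white (293.0, 190.66666666666669) [0.4304 0.0749 0.045 ]
orange (287.3333333333333, 182.33333333333334) [0.4534 0.09   0.045 ]
knob (301.6666666666667, 179.0) [0.4595 0.0503 0.06  ]
box [0.5253 0.1055 0.045 ]
box [ 0.5278 -0.0009  0.045 ]
box [ 0.398  -0.0055  0.045 ]
box [0.3965 0.1014 0.045 ]
foot [0.597  0.3252 0.008 ]
foot [0.597 0.226 0.008]
foot [0.4878 0.225  0.008 ]
foot [0.486  0.3223 0.008 ]
upright [0.5559 0.3118 0.07  ]
upright [0.5581 0.2406 0.07  ]
```

Measured values hold up against the stated sizes: box 130×107 mm, foot plate 110×99 mm, and pots about 105–110 mm apart.

- **Knob axis:** about (0.461, 0.050).
- **Lens:** about (0.53, 0.276), leaning to -x with yaw about 0.02.

Next is a helper that works out the shifts, then I move via a waypoint to hover over the knob.

```bash
cat >> h.py <<'E'
from scipy.spatial.transform import Rotation as Rn
def down(head):
    y=np.array([np.cos(head),np.sin(head),0]); z=np.array([0,0,-1.]); return np.c_[np.cross(y,z),y,z]
def rel(P,R,s=None):
    s=s or ctrl.state(); A=np.array(s['ee_rot']); d=A.T@(np.array(P)-s['position'])*100; w=Rn.from_matrix(A.T@R).as_rotvec()
    print('xyz cm',d.round(2),'w',w.round(3),'| t',s['time'],'j',np.round(s['joint_pos'],2))
E
python3 - <<'E'
from h import *
rel([.45,-.25,.24],down(-.5)); rel([.461,.05,.17],down(.2))
E
```

```text
xyz cm [ 32.53 -27.56  -0.91] w [-0.001 -0.    -0.691] | t 0.1 j [ 1.11  0.58  0.02  1.44 -0.01  1.13 -0.06]
xyz cm [ 44.67 -55.     6.13] w [-1.000e-03 -1.000e-03 -1.391e+00] | t 0.1 j [ 1.11  0.58  0.02  1.44 -0.01  1.13 -0.06]
```

```bash
python3 -m creep '[{"x":32.5,"y":-27.5,"z":-1,"wz":-0.69,"gripper":1},{"x":32.5,"y":-27.5,"z":-1,"wz":-0.69,"gripper":1},{"x":32.5,"y":-27.5,"z":-1,"wz":-0.69,"gripper":1},{"x":32.5,"y":-27.5,"z":-1,"wz":-0.69,"gripper":1},{"x":32.5,"y":-27.5,"z":-1,"wz":-0.69,"gripper":1},{"x":32.5,"y":-27.5,"z":-1,"wz":-0.69,"gripper":1},{"x":32.5,"y":-27.5,"z":-1,"wz":-0.69,"gripper":1},{"x":32.5,"y":-27.5,"z":-1,"wz":-0.69,"gripper":1}]' 30
python3 - <<'E'
from h import *
rel([.461,.05,.17],down(.2))
E
```

```text
xyz cm [ 44.67 -55.     6.13] w [-1.000e-03 -1.000e-03 -1.391e+00] | t 0.1 j [ 1.11  0.58  0.02  1.44 -0.01  1.13 -0.06]schema error: expected keys x, y, z, wx, wy, wz, gripper
```

All keys are required.

```bash
python3 -m creep '[{"x":32.5,"y":-27.5,"z":-1,"wx":0,"wy":0,"wz":-0.69,"gripper":1},{"x":32.5,"y":-27.5,"z":-1,"wx":0,"wy":0,"wz":-0.69,"gripper":1},{"x":32.5,"y":-27.5,"z":-1,"wx":0,"wy":0,"wz":-0.69,"gripper":1},{"x":32.5,"y":-27.5,"z":-1,"wx":0,"wy":0,"wz":-0.69,"gripper":1},{"x":32.5,"y":-27.5,"z":-1,"wx":0,"wy":0,"wz":-0.69,"gripper":1},{"x":32.5,"y":-27.5,"z":-1,"wx":0,"wy":0,"wz":-0.69,"gripper":1},{"x":32.5,"y":-27.5,"z":-1,"wx":0,"wy":0,"wz":-0.69,"gripper":1},{"x":32.5,"y":-27.5,"z":-1,"wx":0,"wy":0,"wz":-0.69,"gripper":1}]' 30
python3 - <<'E'
from h import *
rel([.461,.05,.17],down(.2))
E
```

```text
time: 1.1
position: [0.4521, -0.2463, 0.241]
ee_rot: [[0.474, 0.881, 0.0], [0.881, -0.474, 0.003], [0.003, -0.001, -1.0]]
ft_force: [-0.4, -0.3, -0.0]
width: 0.0853
xyz cm [ 26.49 -13.24   7.19] w [-0.    -0.003 -0.694] | t 1.1 j [ 0.59  0.34 -0.24  1.83  0.09  0.98 -0.19]
```

```bash
python3 -m creep '[{"x":26.5,"y":-13.2,"z":7.2,"wx":0,"wy":0,"wz":-0.69,"gripper":1},{"x":26.5,"y":-13.2,"z":7.2,"wx":0,"wy":0,"wz":-0.69,"gripper":1},{"x":26.5,"y":-13.2,"z":7.2,"wx":0,"wy":0,"wz":-0.69,"gripper":1},{"x":26.5,"y":-13.2,"z":7.2,"wx":0,"wy":0,"wz":-0.69,"gripper":1},{"x":26.5,"y":-13.2,"z":7.2,"wx":0,"wy":0,"wz":-0.69,"gripper":1},{"x":26.5,"y":-13.2,"z":7.2,"wx":0,"wy":0,"wz":-0.69,"gripper":1},{"x":26.5,"y":-13.2,"z":7.2,"wx":0,"wy":0,"wz":-0.69,"gripper":1},{"x":26.5,"y":-13.2,"z":7.2,"wx":0,"wy":0,"wz":-0.69,"gripper":1}]'
python3 - <<'E'
from h import *
np.set_printoptions(precision=4,suppress=True)
c=snap('wrist','w1'); print({k:c[k] for k in c if k not in('pixels','s')}); print(c['s']['joint_pos'])
E
```

```text
time: 2.1
position: [0.4615, 0.048, 0.1699]
ee_rot: [[-0.192, 0.981, 0.0], [0.981, 0.192, 0.002], [0.002, 0.001, -1.0]]
ft_force: [0.2, -0.0, -0.2]
width: 0.0855
{'fx': 309.70691628693146, 'fy': 309.70691628693146, 'cx': 323.40093233010856, 'cy': 201.70528271647729, 'tool_from_camera': array([[-0.0003, -0.9542, -0.2991,  0.0761],
       [ 1.    ,  0.0001, -0.0013,  0.0002],
       [ 0.0013, -0.2991,  0.9542, -0.142 ],
       [ 0.    ,  0.    ,  0.    ,  1.    ]])}
[ 0.1508  0.368  -0.4755  2.0462  0.234   0.778  -0.2716]
```

View pics/w1.png

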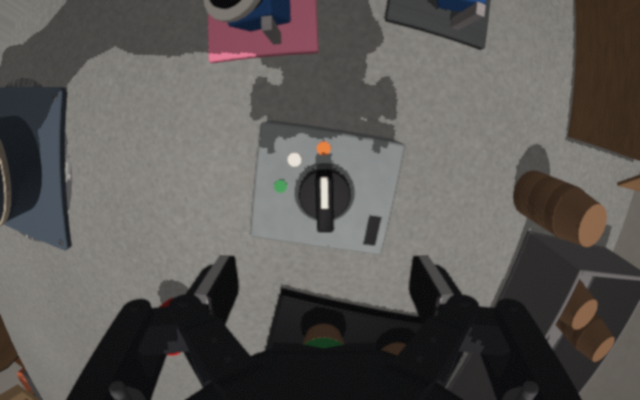

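The wrist view shows the bar parallel to tool x, with its top from about (324,176) to (325,231) and the flange centre at about (324,194). It is almost on the finger centre line (cx 323.4). I'll compute the knob's position.

```bash
cat >> h.py <<'E'
def wp(c,u,v,z):
    "wrist fisheye pixel -> world at height z"
    a=np.array([(u-c['cx']),(v-c['cy'])])/c['fx']; th=np.hypot(*a); d=np.r_[a/max(th,1e-9)*np.sin(th),np.cos(th)]
    T=np.eye(4);T[:3,:3]=c['s']['ee_rot'];T[:3,3]=c['s']['position'];T=T@c['tool_from_camera']
    d=T[:3,:3]@d; return T[:3,3]+d*(z-T[2,3])/d[2]
E
python3 - <<'E'
from h import *
c=load('w1')
for u,v,z in [(324,176,.086),(325,231,.086),(324,194,.056),(280.5,186,.045),(294,159,.045),(323.5,148.5,.045),(264,121,.045),(404,143,.045),(380,252,.045),(251,236,.045)]: print(wp(c,u,v,z).round(4))
rel([.461,.05,.06],down(.2))
E
```

```text
[0.457  0.0732 0.086 ]
[0.4663 0.0298 0.086 ]
[0.4614 0.0511 0.056 ]
[0.4223 0.0479 0.045 ]
[0.4301 0.0742 0.045 ]
[0.4537 0.0882 0.045 ]
[0.3985 0.1026 0.045 ]
[0.5222 0.1077 0.045 ]
[0.5267 0.0012 0.045 ]
[ 0.4014 -0.0063  0.045 ]
xyz cm [ 0.18 -0.03 11.  ] w [ 0.001 -0.002 -0.007] | t 2.15 j [ 0.15  0.37 -0.48  2.05  0.23  0.78 -0.27]
```

Knob axis is at (0.4615, 0.0512) and bar heading 1.78 rad, both consistent with the top view. Now descend and close.

```bash
python3 -m creep '[{"x":0.3,"y":0,"z":5.5,"wx":0,"wy":0,"wz":-0.015,"gripper":1},{"x":0.3,"y":0,"z":10,"wx":0,"wy":0,"wz":-0.015,"gripper":0.5},{"x":0.3,"y":0,"z":11,"wx":0,"wy":0,"wz":-0.015,"gripper":0},{"x":0.3,"y":0,"z":11,"wx":0,"wy":0,"wz":-0.015,"gripper":-1},{"x":0.3,"y":0,"z":11,"wx":0,"wy":0,"wz":-0.015,"gripper":-1},{"x":0.3,"y":0,"z":11,"wx":0,"wy":0,"wz":-0.015,"gripper":-1},{"x":0.3,"y":0,"z":11,"wx":0,"wy":0,"wz":-0.015,"gripper":-1},{"x":0.3,"y":0,"z":11,"wx":0,"wy":0,"wz":-0.015,"gripper":-1}]' 40
```

```text
time: 3.15
position: [0.4618, 0.0511, 0.0615]
ee_rot: [[-0.207, 0.978, 0.003], [0.978, 0.207, 0.002], [0.001, 0.003, -1.0]]
ft_force: [-2.9, -0.5, 9.2]
width: 0.0133
```

The bar is gripped at 13.3 mm width. Turn it 1.41 rad counter-clockwise seen from above (negative about tool z), raised 2 mm to relieve the 9 N.

```bash
python3 -m creep '[{"x":0,"y":0,"z":-0.2,"wx":0,"wy":0,"wz":-0.17,"gripper":-1},{"x":0,"y":0,"z":-0.2,"wx":0,"wy":0,"wz":-0.34,"gripper":-1},{"x":0,"y":0,"z":-0.2,"wx":0,"wy":0,"wz":-0.52,"gripper":-1},{"x":0,"y":0,"z":-0.2,"wx":0,"wy":0,"wz":-0.7,"gripper":-1},{"x":0,"y":0,"z":-0.2,"wx":0,"wy":0,"wz":-0.88,"gripper":-1},{"x":0,"y":0,"z":-0.2,"wx":0,"wy":0,"wz":-1.06,"gripper":-1},{"x":0,"y":0,"z":-0.2,"wx":0,"wy":0,"wz":-1.24,"gripper":-1},{"x":0,"y":0,"z":-0.2,"wx":0,"wy":0,"wz":-1.41,"gripper":-1}]'
python3 -m creep '[{"x":0,"y":0,"z":0,"wx":0,"wy":0,"wz":0,"gripper":-1}]'
python3 - <<'E'
from h import *
s=ctrl.state(); R=np.array(s['ee_rot']);print(np.arctan2(R[1,1],R[0,1]),s['torque'],s['joint_pos'])
E
```

```text
time: 4.15
position: [0.4609, 0.0498, 0.0628]
ee_rot: [[-0.999, -0.052, 0.001], [-0.052, 0.999, 0.001], [-0.001, 0.001, -1.0]]
ft_force: [1.6, -0.2, -27.1]
width: 0.0131
time: 4.28
position: [0.4609, 0.0497, 0.0627]
ee_rot: [[-0.999, -0.051, 0.001], [-0.051, 0.999, 0.002], [-0.001, 0.002, -1.0]]
ft_force: [1.4, 4.4, -13.0]
width: 0.0133
1.621432886521058 [ 0.80408194 -0.47219774  0.01313208] [ 0.32159192  0.61391111 -0.78114531  2.1561373   0.72666547  0.65392501
  0.64799646]
```

```bash
python3 -m creep '[{"x":0,"y":0,"z":0,"wx":0,"wy":0,"wz":0,"gripper":0},{"x":0,"y":0,"z":0,"wx":0,"wy":0,"wz":0,"gripper":0.5},{"x":0,"y":0,"z":0,"wx":0,"wy":0,"wz":0,"gripper":1},{"x":0,"y":0,"z":-3,"wx":0,"wy":0,"wz":0,"gripper":1},{"x":0,"y":0,"z":-8,"wx":0,"wy":0,"wz":0,"gripper":1},{"x":0,"y":0,"z":-13,"wx":0,"wy":0,"wz":0,"gripper":1},{"x":0,"y":0,"z":-13,"wx":0,"wy":0,"wz":0,"gripper":1}]'
python3 - <<'E'
from h import *
c=snap('wrist','w2')
E
```

```text
time: 5.15
position: [0.4626, 0.0503, 0.1961]
ee_rot: [[-0.999, -0.05, 0.007], [-0.05, 0.999, 0.002], [-0.007, 0.002, -1.0]]
ft_force: [-0.7, -0.3, 0.0]
width: 0.0855
```

View pics/w2.png

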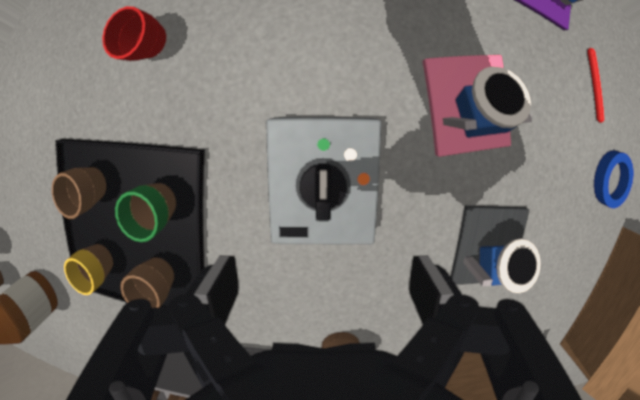

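The white line now points at the green dot (324,144), and the fingers are clear. The green pot's mouth is at (143,215) and the target camera's ring at (519,266). Next I measure both from this view.

```bash
python3 - <<'E'
from h import *
np.set_printoptions(precision=4,suppress=True)
c=load('w2'); h=cv2.cvtColor(c['pixels'],cv2.COLOR_BGR2HSV)
m=cv2.inRange(h,(45,90,40),(80,255,255)); m[:,:100]=0;m[:,190:]=0
pts=cv2.findNonZero(m); e=cv2.fitEllipse(cv2.convexHull(pts)); print(e)
for q in [(117,212),(167,217),(142,189),(147,239),e[0]]: print('rim',q,wp(c,*q,.066))
g=c['pixels'][235:295,490:550]; hh=cv2.cvtColor(g,cv2.COLOR_BGR2HSV); mm=cv2.inRange(hh,(0,0,150),(180,70,255))
n,l,st,ce=cv2.connectedComponentsWithStats(mm); i=1+st[1:,4].argmax(); p=cv2.findNonZero((l==i).astype('uint8')); e2=cv2.fitEllipse(cv2.convexHull(p)); print(st[i],e2)
ec=np.array(e2[0])+[490,235]; print('ring',ec,wp(c,*ec,.085))
d=cv2.inRange(hh,(0,0,0),(180,255,60)); n,l,st,ce=cv2.connectedComponentsWithStats(d); i=l[31,32]; print('lens glass',st[i],ce[i]+[490,235],wp(c,*(ce[i]+[490,235]),.085))
for q in [(466,206),(528,208),(452,283)]: print('foot',wp(c,*q,.008))
for q in [(444,121),(478,265)]: pass
rel([.4996,-.1484,.13],down(1.6))
# top ring with same glass idea
t=load('top0'); g=cv2.cvtColor(t['pixels'],cv2.COLOR_BGR2GRAY)[136:168,200:232]; d=(g<80).astype('uint8'); n,l,st,ce=cv2.connectedComponentsWithStats(d); i=l[16,15]; q=ce[i]+[200,136]; print('glass top',st[i],q,p2w(t,*q,.085))
s=load('scene0'); g=cv2.cvtColor(s['pixels'],cv2.COLOR_BGR2GRAY)[280:320,350:396]; d=(g<80).astype('uint8'); n,l,st,ce=cv2.connectedComponentsWithStats(d); i=l[17,24]; q=ce[i]+[350,280]; print('glass scene',st[i],q,p2w(s,*q,.085))
E
```

```text
((140.74404907226562, 213.2037811279297), (53.53852462768555, 56.724098205566406), 2.371196985244751)
rim (117, 212) [ 0.4952 -0.1753  0.066 ]
rim (167, 217) [ 0.4965 -0.1087  0.066 ]
rim (142, 189) [ 0.4677 -0.1361  0.066 ]
rim (147, 239) [ 0.5241 -0.1388  0.066 ]
rim (140.74404907226562, 213.2037811279297) [ 0.4944 -0.1418  0.066 ]
[   0    0   60   60 1953] ((35.068504333496094, 38.93218231201172), (62.101295471191406, 91.04229736328125), 31.267770767211914)
ring [525.0685 273.9322] [0.5406 0.2818 0.085 ]
lens glass [ 19  14  26  34 729] [521.5871 265.6269] [0.5294 0.2721 0.085 ]
foot [0.4879 0.2244 0.008 ]
foot [0.4864 0.3233 0.008 ]
foot [0.5967 0.2296 0.008 ]
xyz cm [ -2.78 -19.96   6.42] w [0.001 0.004 0.02 ] | t 5.2 j [ 0.49  0.43 -0.98  2.01  0.45  0.93  0.9 ]
glass top [  7   9  16  15 178] [214.5562 152.3596] [0.5311 0.2767 0.085 ]
glass scene [   0    0   46   40 1720] [372.2523 299.2244] [0.5377 0.2781 0.085 ]
```

The lens is at about (0.530, 0.275), with top and wrist agreeing within 3 mm, and the foot-plate yaw is about 0.015. The green pot is at about (0.498, -0.147). I'll hover over it and refine.

```bash
python3 -m creep '[{"x":-2.6,"y":-19.8,"z":4.6,"wx":0,"wy":0,"wz":0.02,"gripper":1},{"x":-2.6,"y":-19.8,"z":4.6,"wx":0,"wy":0,"wz":0.02,"gripper":1},{"x":-2.6,"y":-19.8,"z":4.6,"wx":0,"wy":0,"wz":0.02,"gripper":1},{"x":-2.6,"y":-19.8,"z":4.6,"wx":0,"wy":0,"wz":0.02,"gripper":1},{"x":-2.6,"y":-19.8,"z":4.6,"wx":0,"wy":0,"wz":0.02,"gripper":1},{"x":-2.6,"y":-19.8,"z":4.6,"wx":0,"wy":0,"wz":0.02,"gripper":1}]' 30
python3 - <<'E'
from h import *
c=snap('wrist','w3'); p=c['pixels'][100:400,120:520]; cv2.imwrite('pics/w3c.png',cv2.resize(p,(800,600),interpolation=cv2.INTER_CUBIC))
E
```

```text
time: 5.95
position: [0.4976, -0.1448, 0.1483]
ee_rot: [[-0.999, -0.032, 0.004], [-0.032, 0.999, 0.002], [-0.004, 0.002, -1.0]]
ft_force: [0.6, 0.3, -0.0]
width: 0.0851
```

View pics/w3c.png

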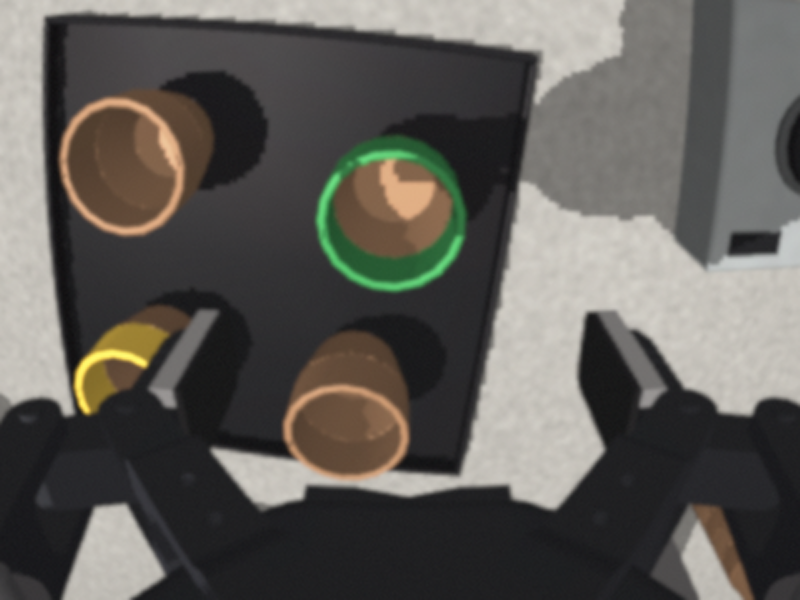

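The green mouth's rim spans crop (317–467, 150–290), so its full-image centre is about (316,210). It is the only green-banded pot, and the yellow and plain ones stand clear of the fingers.

```bash
python3 - <<'E'
from h import *
c=load('w3')
for u,v in [(317,220),(467,220),(392,150),(392,290)]: print(wp(c,120+u/2,100+v/2,.066).round(4))
a=(wp(c,278.5,210,.066)+wp(c,353.5,210,.066))/2; b=(wp(c,316,175,.066)+wp(c,316,245,.066))/2; print(a,b)
P=[b[0],a[1],.027]; print(P); rel(P,down(1.6))
E
```

```text
[ 0.4995 -0.1795  0.066 ]
[ 0.4977 -0.1218  0.066 ]
[ 0.4712 -0.1513  0.066 ]
[ 0.5282 -0.1499  0.066 ]
[ 0.49858753 -0.15066154  0.066     ] [ 0.49967633 -0.15058344  0.066     ]
[np.float64(0.4996763263945333), np.float64(-0.1506615428002513), 0.027]
xyz cm [-0.12 -0.62 12.15] w [0.002 0.005 0.003] | t 6.0 j [ 0.79  0.56 -0.9   1.94  0.56  0.91  1.21]
```

The measured rim is 57–58 mm across, as expected. Now descend and grip.

```bash
python3 -m creep '[{"x":-0.2,"y":-0.6,"z":0.5,"wx":0,"wy":0,"wz":0,"gripper":1},{"x":-0.2,"y":-0.6,"z":4,"wx":0,"wy":0,"wz":0,"gripper":1},{"x":-0.2,"y":-0.6,"z":8,"wx":0,"wy":0,"wz":0,"gripper":1},{"x":-0.2,"y":-0.6,"z":12,"wx":0,"wy":0,"wz":0,"gripper":1},{"x":-0.2,"y":-0.6,"z":12,"wx":0,"wy":0,"wz":0,"gripper":1},{"x":-0.2,"y":-0.6,"z":12,"wx":0,"wy":0,"wz":0,"gripper":-1},{"x":-0.2,"y":-0.6,"z":12,"wx":0,"wy":0,"wz":0,"gripper":-1},{"x":-0.2,"y":-0.6,"z":12,"wx":0,"wy":0,"wz":0,"gripper":-1}]' 30
```

```text
time: 7.0
position: [0.5016, -0.1503, 0.0304]
ee_rot: [[-0.999, -0.032, 0.008], [-0.032, 0.999, 0.001], [-0.008, 0.001, -1.0]]
ft_force: [-1.3, 1.9, 7.6]
width: 0.0581
```

```bash
python3 -m creep '[{"x":0,"y":0,"z":0,"wx":0,"wy":0,"wz":0,"gripper":-1},{"x":0,"y":0,"z":0,"wx":0,"wy":0,"wz":0,"gripper":-1}]' 30
```

```text
time: 7.25
position: [0.502, -0.1506, 0.0312]
ee_rot: [[-0.999, -0.032, 0.009], [-0.032, 0.999, 0.001], [-0.009, 0.0, -1.0]]
ft_force: [0.6, 0.1, -0.3]
width: 0.0583
```

Gripped at 58.3 mm. Lift straight up.

```bash
python3 -m creep '[{"x":0,"y":0,"z":-2,"wx":0,"wy":0,"wz":0,"gripper":-1},{"x":0,"y":0,"z":-6,"wx":0,"wy":0,"wz":0,"gripper":-1},{"x":0,"y":0,"z":-11,"wx":0,"wy":0,"wz":0,"gripper":-1},{"x":0,"y":0,"z":-16,"wx":0,"wy":0,"wz":0,"gripper":-1},{"x":0,"y":0,"z":-21,"wx":0,"wy":0,"wz":0,"gripper":-1},{"x":0,"y":0,"z":-23,"wx":0,"wy":0,"wz":0,"gripper":-1},{"x":0,"y":0,"z":-23,"wx":0,"wy":0,"wz":0,"gripper":-1}]' 30
cat > tgt.py <<'E'
from h import *
import sys
L=np.array([.530,.275,.085]); psi=.015; a=.436
zL=np.array([-np.sin(a)*np.cos(psi),-np.sin(a)*np.sin(psi),np.cos(a)])
y=np.cross(-zL,[-1,0,0]); y/=np.linalg.norm(y); R=np.c_[np.cross(y,-zL),y,-zL]
off=np.array([.0024,0,0])
for d in (.17,.10): print('d',d,L+zL*(d+.0272)-R@off); rel(L+zL*(d+.0272)-R@off,R)
E
python3 - <<'E'
from h import *
rel([.46,.05,.28],down(1.6))
E
python3 tgt.py
```

```text
time: 8.12
position: [0.5005, -0.1509, 0.2625]
ee_rot: [[-0.999, -0.032, 0.011], [-0.032, 1.0, -0.001], [-0.011, -0.001, -1.0]]
ft_force: [0.1, -0.7, 0.3]
width: 0.058
xyz cm [ 3.4  20.2  -1.81] w [-0.001  0.011  0.002] | t 8.125 j [ 0.89  0.45 -1.    1.78  0.41  1.13  1.36]
d 0.17 [0.44890397 0.27374375 0.264765  ]
xyz cm [ 3.82 42.6  -0.31] w [-0.001 -0.425  0.033] | t 8.125 j [ 0.89  0.45 -1.    1.78  0.41  1.13  1.36]
d 0.1 [0.47846284 0.27418717 0.20131363]
xyz cm [ 0.93 42.56  6.07] w [-0.001 -0.425  0.033] | t 8.125 j [ 0.89  0.45 -1.    1.78  0.41  1.13  1.36]
```

```bash
python3 -m creep '[{"x":3.8,"y":5,"z":-1,"wx":0,"wy":-0.06,"wz":0.01,"gripper":-1},{"x":3.8,"y":10.5,"z":-1,"wx":0,"wy":-0.12,"wz":0.01,"gripper":-1},{"x":3.8,"y":16,"z":-1,"wx":0,"wy":-0.18,"wz":0.02,"gripper":-1},{"x":3.8,"y":21.5,"z":-1,"wx":0,"wy":-0.24,"wz":0.02,"gripper":-1},{"x":3.8,"y":27,"z":-0.3,"wx":0,"wy":-0.3,"wz":0.03,"gripper":-1},{"x":3.8,"y":32.5,"z":-0.3,"wx":0,"wy":-0.36,"wz":0.03,"gripper":-1},{"x":3.8,"y":38,"z":-0.3,"wx":0,"wy":-0.42,"wz":0.03,"gripper":-1},{"x":3.8,"y":42.6,"z":-0.3,"wx":0,"wy":-0.425,"wz":0.033,"gripper":-1}]' 30; python3 -m creep '[{"x":0,"y":0,"z":0,"wx":0,"wy":0,"wz":0,"gripper":-1}]' 30;python3 tgt.py
```

```text
time: 9.12
position: [0.4478, 0.2749, 0.2635]
ee_rot: [[-0.906, -0.001, 0.423], [0.001, 1.0, 0.005], [-0.423, 0.005, -0.906]]
ft_force: [2.3, 0.5, 0.3]
width: 0.0578
time: 9.25
position: [0.4458, 0.2797, 0.2624]
ee_rot: [[-0.907, -0.01, 0.421], [-0.006, 1.0, 0.01], [-0.421, 0.007, -0.907]]
ft_force: [0.6, 0.1, 0.5]
width: 0.0578
d 0.17 [0.44890397 0.27374375 0.264765  ]
xyz cm [-0.38 -0.6  -0.09] w [ 0.004 -0.001  0.009] | t 9.25 j [-0.06  0.28 -1.01  2.08  0.85  0.85 -0.01]
d 0.1 [0.47846284 0.27418717 0.20131363]
xyz cm [-0.39 -0.62  6.91] w [ 0.004 -0.001  0.009] | t 9.25 j [-0.06  0.28 -1.01  2.08  0.85  0.85 -0.01]
```

```bash
python3 -m creep '[{"x":-0.4,"y":-0.6,"z":1.5,"wx":0,"wy":0,"wz":0.01,"gripper":-1},{"x":-0.4,"y":-0.6,"z":3,"wx":0,"wy":0,"wz":0.01,"gripper":-1},{"x":-0.4,"y":-0.6,"z":4.5,"wx":0,"wy":0,"wz":0.01,"gripper":-1},{"x":-0.4,"y":-0.6,"z":6,"wx":0,"wy":0,"wz":0.01,"gripper":-1},{"x":-0.4,"y":-0.6,"z":6.9,"wx":0,"wy":0,"wz":0.01,"gripper":-1},{"x":-0.4,"y":-0.6,"z":6.9,"wx":0,"wy":0,"wz":0.01,"gripper":-1}]' 30; python3 tgt.py; python3 - <<'E'
from h import *
c=snap('wrist','w4'); s=snap('scene','s4'); t=snap('top','t4')
a=s['pixels'][100:400,240:520]; a=cv2.resize(a,(560,600),interpolation=cv2.INTER_CUBIC); b=cv2.resize(c['pixels'],(240,150)); k=cv2.resize(t['pixels'][110:260,120:440],(240,112))
o=np.zeros((600,800,3),'uint8'); o[:,:560]=a; w=cv2.resize(c['pixels'][0:400,120:520],(240,240)); o[:240,560:]=w; t2=cv2.resize(t['pixels'][60:260,140:300],(240,300)); o[250:550,560:]=t2
cv2.imwrite('pics/c4.png',o)
E
```

```text
time: 10.0
position: [0.4783, 0.2734, 0.2004]
ee_rot: [[-0.908, 0.0, 0.419], [0.004, 1.0, 0.009], [-0.419, 0.01, -0.908]]
ft_force: [-0.3, -0.9, -0.4]
width: 0.058
d 0.17 [0.44890397 0.27374375 0.264765  ]
xyz cm [-0.03  0.1  -7.07] w [ 0.002 -0.003 -0.001] | t 10.0 j [-0.12  0.4  -0.91  2.13  1.05  0.78 -0.18]
d 0.1 [0.47846284 0.27418717 0.20131363]
xyz cm [-0.05  0.08 -0.07] w [ 0.002 -0.003 -0.001] | t 10.0 j [-0.12  0.4  -0.91  2.13  1.05  0.78 -0.18]
```

View pics/c4.png

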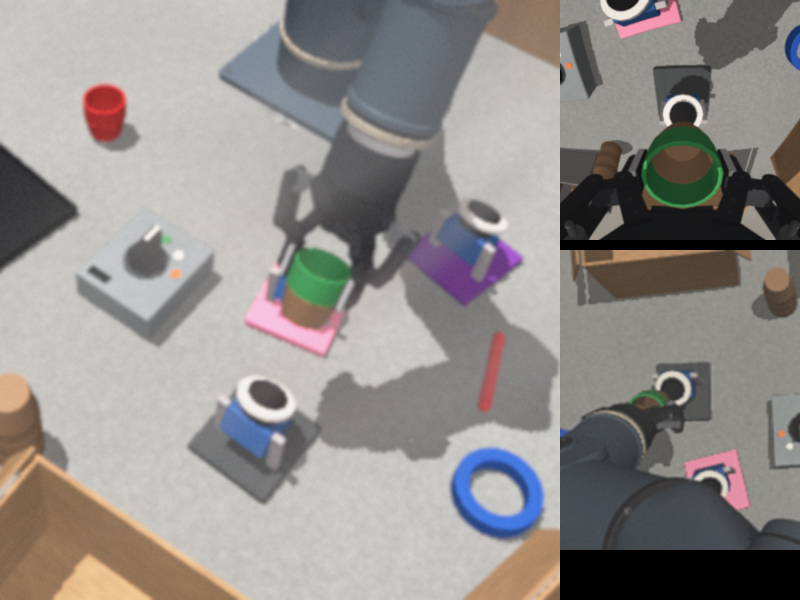

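The pot is held upright in the fingers over the dark-footed camera, and the knob's line points at green. The ring's ellipse in the scene view looks rounder than I expected, so I'll check the lean direction by fitting the ring's outline in several views.

```bash
cat > fit.py <<'E'
from h import *
from scipy.optimize import least_squares
np.set_printoptions(precision=4,suppress=True)
def w2f(c,P):
    T=np.eye(4);T[:3,:3]=c['s']['ee_rot'];T[:3,3]=c['s']['position'];T=np.linalg.inv(T@c['tool_from_camera'])
    p=T[:3,:3]@P+T[:3,3]; r=np.hypot(p[0],p[1]); th=np.arctan2(r,p[2]); return c['fx']*th*p[:2]/r+[c['cx'],c['cy']]
V=[]
for fn,pr,(u,v) in [('top0',w2p,(214.5,152)),('scene0',w2p,(373,297)),('w2',w2f,(521,265))]:
    c=load(fn); g=cv2.cvtColor(c['pixels'],cv2.COLOR_BGR2GRAY); g=cv2.resize(g,None,fx=4,fy=4,interpolation=cv2.INTER_CUBIC)
    m=(g<105).astype('uint8'); n,l,st,ce=cv2.connectedComponentsWithStats(m); i=l[int(4*v)+2,int(4*u)+2]
    p=(np.argwhere(l==i)[:,::-1]-1.5)/4; mu=p.mean(0); C=np.cov(p.T); V.append((c,pr,mu,C)); print(fn,i,len(p)/16,mu,2*np.sqrt(np.linalg.eigvalsh(C)))
ph=np.linspace(0,2*np.pi,40,endpoint=False)
def model(q,c,pr):
    x,y,z,psi,a,r=q; zL=np.array([-np.sin(a)*np.cos(psi),-np.sin(a)*np.sin(psi),np.cos(a)]); e=np.cross(zL,[0,1,0]); e/=np.linalg.norm(e); f=np.cross(zL,e)
    P=np.array([pr(c,np.array([x,y,z])+r*(np.cos(t)*e+np.sin(t)*f)) for t in ph]); return P.mean(0),np.cov(P.T,bias=True)/2
def res(q,Vs):
    o=[]
    for c,pr,mu,C in Vs:
        m,K=model(q,c,pr); o+=list(m-mu)+list((2*(K-C)/np.sqrt(np.trace(C)))[np.triu_indices(2)])
    return np.array(o)
for psi0 in (0,1.57,3.14,-1.57):
    f=lambda q: res([q[0],q[1],.085,q[2],.436,q[3]],V)
    r=least_squares(f,[.53,.275,psi0,.02]); print(psi0,r.x,'cost',r.cost); 
    if psi0==0: print(r.fun.reshape(-1,5))
E
python3 fit.py
```

```text
top0 150 189.6875 [214.6151 152.3271] [7.5106 8.0485]
scene0 352 172.0 [373.5862 297.0441] [5.6896 9.6321]
w2 11 810.1875 [521.6157 265.5509] [14.0063 18.4177]
0 [0.5304 0.2747 0.081  0.0203] cost 2.4281815100837405
[[ 0.6704  0.2315 -0.0719  0.0808 -0.1027]
 [-0.5123 -1.1001  0.9164  0.0265 -0.0215]
 [ 1.1477  0.7157 -0.3433 -0.1362 -0.2275]]
1.57 [0.5304 0.2747 0.081  0.0203] cost 2.4281815100823256
3.14 [0.5304 0.2747 0.081  0.0203] cost 2.4281815100829953
-1.57 [0.5304 0.2747 0.081  0.0203] cost 2.428181510084841
```

The fit settles it. The glass aspect in the scene view is 0.59, exactly what a lean to -x predicts. All starting guesses converge on lens (0.530, 0.275) and yaw 0.02–0.08, which has negligible effect on tilt. Now I'll check the held pot's actual pose in the hand, using its rim in the wrist view and its outline in the scene view.

```bash
cat > hold.py <<'E'
import sys
from fit import *
w,s=sys.argv[1:3]; c=load(w); S=load(s)
L=np.array([.5304,.2747,.085]); psi=.04; a=.436
zL=np.array([-np.sin(a)*np.cos(psi),-np.sin(a)*np.sin(psi),np.cos(a)])
def mask(c):
    h=cv2.cvtColor(c['pixels'],cv2.COLOR_BGR2HSV); m=cv2.inRange(h,(45,80,30),(85,255,255)); n,l,st,ce=cv2.connectedComponentsWithStats(m); i=1+st[1:,4].argmax(); return (l==i).astype('uint8'),st[i]
print('--- wrist green bbox x0 y0 w h',mask(c)[1],'scene',mask(S)[1])
st=c['s']; R=np.array(st['ee_rot']); P=np.array(st['position'])
def circ(ox,oz,r): # in tool frame, oz along tool z
    return [P+R@np.array([ox+r*np.cos(t),r*np.sin(t),oz]) for t in ph]
for n,oz,r in (('rim',-.0348,.029),('band28',-.0068,.029),('foot',.0272,.022)):
    A=np.array([w2f(c,p) for p in circ(.0024,oz,r)]); B=np.array([w2p(S,p) for p in circ(.0024,oz,r)])
    print(n,'wrist x',A[:,0].min(),A[:,0].max(),'y',A[:,1].min(),A[:,1].max(),'| scene x',B[:,0].min(),B[:,0].max(),'y',B[:,1].min(),B[:,1].max())
U=P+R@np.array([.0024,0,.0272]); d=U-L; print('axial',d@zL,'radial',np.linalg.norm(d-zL*(d@zL)),'tilt',np.arccos(-R[:,2]@zL))
E
python3 hold.py w4 s4 | sed -n '/---/,$p'
python3 - <<'E'
from h import *
a=load('w4')['pixels'][160:400,220:420]; b=load('s4')['pixels'][205:285,365:445]
cv2.imwrite('pics/c5.png',np.hstack([cv2.resize(a,(400,480)),cv2.resize(b,(400,480)[:1]+(400,),interpolation=cv2.INTER_CUBIC) if 0 else cv2.copyMakeBorder(cv2.resize(b,(400,400),interpolation=cv2.INTER_CUBIC),0,80,0,0,cv2.BORDER_CONSTANT)]))
E
```

```text
--- wrist green bbox x0 y0 w h [ 254  211  140  135 9457] scene [383 225  33  28 661]
rim wrist x 255.18485712184219 393.4421980156675 y 231.41558366019098 345.24226223805726 | scene x 387.00834082717176 415.9480426431406 y 223.39425808197058 241.67211770199486
band28 wrist x 266.2049093775735 382.1220456052411 y 207.7659538908511 309.7983630545578 | scene x 382.0052865716624 410.53828186436533 y 234.95108863693616 253.48977630338572
foot wrist x 287.2559894807547 360.83265766620895 y 200.533139116817 267.9858663108504 | scene x 379.49327687814014 400.77579929248355 y 250.76009490988963 265.0486309420106
axial 0.09944587645762619 radial 0.0011454933717274004 tilt 0.008587118769258637
```

View pics/c5.png

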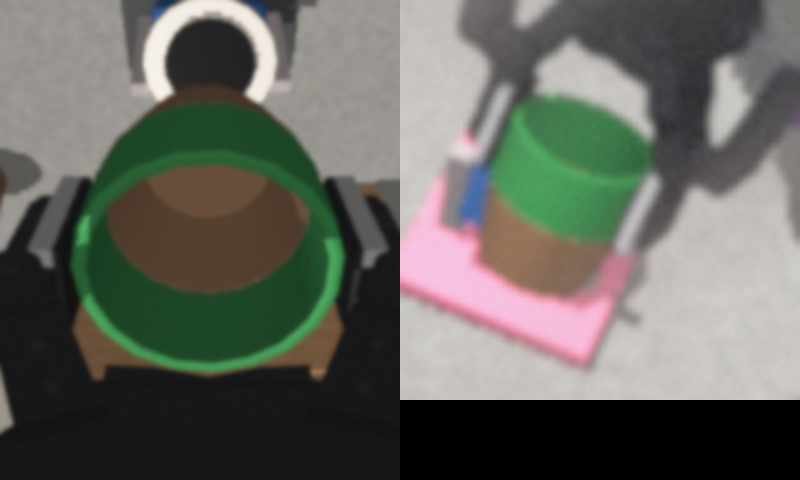

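The held pot matches the prediction within 1–3 px in both views: rim 254–394 against a predicted 255–393 in the wrist view, and outline 387–416 × 224–264 in the scene view. Last steps are a settling hold, a check that the other pots are unmoved, and handing in.

```bash
python3 -m creep '[{"x":0,"y":0.1,"z":0,"wx":0,"wy":0,"wz":0,"gripper":-1},{"x":0,"y":0.1,"z":0,"wx":0,"wy":0,"wz":0,"gripper":-1},{"x":0,"y":0.1,"z":0,"wx":0,"wy":0,"wz":0,"gripper":-1},{"x":0,"y":0.1,"z":0,"wx":0,"wy":0,"wz":0,"gripper":-1}]' 30
python3 - <<'E'
from h import *
snap('wrist','w6'); snap('scene','s6'); a=load('top0')['pixels']; b=snap('top','t6')['pixels']
A=load('scene0')['pixels']; B=load('s6')['pixels']
print('tray diff without green pot: top',[float(cv2.absdiff(a[y-13:y+14,x-13:x+14],b[y-13:y+14,x-13:x+14]).mean().round(2)) for x,y in[(381,125),(420,127),(417,169),(376,163)]],'scene',[float(cv2.absdiff(A[y-14:y+15,x-12:x+13],B[y-14:y+15,x-12:x+13]).mean().round(2)) for x,y in[(218,173),(180,195),(204,220),(241,198)]])
print(np.abs(ctrl.state()['joint_vel']).max())
E
python3 hold.py w6 s6 | sed -n '/---/,$p'
```

```text
time: 10.65
position: [0.4784, 0.2754, 0.2018]
ee_rot: [[-0.907, -0.001, 0.421], [0.004, 1.0, 0.01], [-0.421, 0.011, -0.907]]
ft_force: [1.1, -0.4, -0.7]
width: 0.058
tray diff without green pot: top [7.95, 9.01, 8.29, 17.9] scene [6.67, 7.64, 6.36, 27.71]
0.0011316539357590155
--- wrist green bbox x0 y0 w h [ 254  211  140  135 9452] scene [384 225  32  28 659]
rim wrist x 255.18817798435998 393.44431528218115 y 231.41816244648118 345.24331510694424 | scene x 387.93434164394273 416.9378261068035 y 223.53567742573378 241.79838624859917
band28 wrist x 266.20763070705874 382.12395966103816 y 207.76819827448716 309.7995393059081 | scene x 382.9122413859344 411.5091669894272 y 235.1327439068342 253.6608410740103
foot wrist x 287.25818281257716 360.83444245577334 y 200.53495535800167 267.98713770802505 | scene x 380.3849851427943 401.7161092401759 y 250.98943118278038 265.27306957610466
axial 0.10063147720116987 radial 0.002703686875047522 tilt 0.006570808021184302
```

```bash
python3 - <<'E'
from h import *
f=lambda n:cv2.cvtColor(load(n)['pixels'],cv2.COLOR_BGR2GRAY).astype('float32')
a,b=f('top0'),f('t6'); print('table noise',np.abs(a-b)[230:260,540:570].mean())
for x,y in[(381,125),(420,127),(417,169)]: 
    r=cv2.matchTemplate(b[y-18:y+19,x-18:x+19],a[y-13:y+14,x-13:x+14],cv2.TM_CCOEFF_NORMED); print(np.array(cv2.minMaxLoc(r)[3])-5,r.max())
print(ticket.finish_job())
E
```

```text
table noise 15.833333
[0 0] 0.99542886
[0 0] 0.9980477
[0 0] 0.9955434
the job is handed in; nothing more can be done
None
```

The job is handed in at about 11 s of the 54 s allowed, with the green pot still held in front of the inspection camera. No verdict was reported, so these are my own last checks.

- **Selector:** I turned the knob from orange to green and took the hand off it. In the wrist picture afterwards, its white line pointed at the green dot. I did not measure its angle in a picture again after that.
- **Green pot:** I gripped it across the outside at about 58 mm. It is held foot down towards the dark-footed camera. From the calibrated images and the arm pose:

| Check | Measured | Allowed |
|---|---|---|
| Underside to glass | about 100.6 mm | 85–115 mm |
| Off the lens axis | about 2.7 mm | 15 mm in x and y |
| Tilt from the lens axis | about 0.007 rad | 0.15 rad |

- **Stillness:** the fastest joint was at 0.001 rad/s.
- **Other pots:** the yellow and two plain pots match their starting picture with no shift.
- **Small disagreements:** the camera's yaw came out between 0.015 and 0.08 rad depending on the method, which changes the tilt by less than 0.03 rad. The lens position agreed between views to about 3 mm. The held pot's outline matched the prediction to within 1–4 px.

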